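# Draw the spare dumbbell bar out of the covered trough

## Task

A spare dumbbell bar lies in the covered steel trough, with one end showing in the hand opening and the rest out of sight under the cover. Take it by that end, tilt it up and draw it diagonally out through the opening, then finish while still holding the bar still in the air, all of it well clear above the cover and touching nothing but the gripper. Leave the dumbbell and the two spinlock collars by and on the trough where they are.

Things in the scene. Friction and masses are not known exactly. Their poses are not given: they have to be found in the camera images.
- trough: Fixed steel trough, a closed box 152 mm wide (x, wall to wall), 78 mm tall to the top of its flat cover, reaching from y = -346 to +156 mm. Origin: on the tiles straight below the centre of the hand opening in the cover; z up. Inside: floor 6 mm above the tiles, x = -70 to 70, y = -340 to 150 mm. The cover is 4 mm thick, its underside 68 mm above the inner floor.
- opening (a point): Centre of the hand opening, the only way into the trough, level with the cover's top (78 mm above the tiles); axes as the trough. The opening is rectangular: y = -80 to 80 mm, x = -70 to 70 mm.
- bar: Loose straight round bar of hollow chrome steel, 280 mm long, 22 mm in diameter, about 0.2 kg. Origin: its middle, on its axis; its y runs along it to the end that shows. At the start it lies on the trough's inner floor, along the trough within 3 degrees; 70 to 95 mm shows at the opening's -y edge, the rest is under the cover towards -y. Longer than the opening, it cannot come out level.
- bar_end_shown (a point): Centre of the bar's end face that shows in the opening at the start (140 mm from the bar's middle); y points outward along the bar.
- bar_end_hidden (a point): Centre of the bar's other end face, under the cover at the start (140 mm from the middle).
- dumbbell_a: Bystander: small chrome dumbbell with hexagonal heads, 188 mm long along its y, 56 mm tall, lying on the tiles between robot and trough. Origin at the centre of its underside.
- collar: Bystander: red spinlock collar, star shaped, 66 mm across, 24 mm tall, lying on the trough's cover over its hidden part. Origin at the centre of its underside.
- collar_b: Bystander: steel spinlock collar of the same shape on the tiles between robot and trough.

How it is judged:
By the outcome, as a careful person would: the job done as asked, in the order asked, and still so for the second after the job is handed in, while the arm keeps its last pose, push and grip.
It also fails if it takes over 45 s, if anything falls off the work surface, if the arm or the gripper's body presses on something with over 40 N, if the wrist force passes 120 N, or if a joint passes its speed limit or range.

## Robot

A 6-joint arm with a two-finger parallel gripper is mounted at the origin on the work surface. World frame = base frame: x ahead of the robot, y to its left, z up, the work surface at z = 0. Lengths are in m, angles in rad, forces in N, time in s.
With the tool pointing down it reaches from about 0.35 to 0.85 m from the base axis. Payload 8.1 kg.
Tool frame: the origin (TCP) lies midway between the tips of the shut fingers; the grasp point (between the pads) lies 19 mm behind it (robot.tcp_to_grasp is the distance from the TCP to the grasp point, in m); z points along the fingers, y is the direction in which the jaws open and shut (so a half turn about z gives the same grasp; the last joint's range is limited). The gripper opens to 93 mm and grips with 3 to 60 N. Pads are 15 mm wide; open, the fingers measure 128 mm over their backs; the gripper's body (75 mm by 188 mm) begins 65 mm behind the grasp point.
Start: joints at [1.125, 0.13, 1.488, -0, 1.523, -0.085], TCP at [0.212, 0.561, 0.219] pointing down, gripper open.
Joint ranges: [-2.96, 2.96], [-0.89, 2.26], [0.02, 2.5], [-1.34, 4.48], [0, 2.73], [-2.66, 2.66]. Speed limits (rad/s): [2.39, 2.39, 2.79, 3.14, 3.14, 3.14].

## Interface

Orientations are given as a rotation vector (axis times angle).
In Python, from plant import robot gives the robot as it stands.
- The arm moves only by the tool send_rows, never from a script. Its argument "series" is a list of rows, each an object of numbers: "wx", "wy", "wz": the turn, a rotation vector about the world's x, y, z in rad; "dx", "dy", "dz": the shift along the world's x, y, z in cm; "fingers": the closure in counts, from 0 (fully open) to 255 (shut). In form: [{"wx": .., "wy": .., "wz": .., "dx": .., "dy": .., "dz": .., "fingers": ..}, ...]. A call has 1 to 20 rows; each row shifts and turns the pose as measured when the row begins; what a row does not reach is not made up. A row lasts 1/12 s, in which the tool goes at most 41.7 mm and 7.16 degrees, less where a joint would pass 70% of its speed; a pose out of reach is approached as far as the arm can. A call is refused whole if a number of a shift passes 4.17 or a number of a turn 0.125, either way. A call with a gripper value outside its range is refused whole. The fingers move at their own pace and stop on an object; "newtons" is the grip in N (left out, the last holds). Time passes only in rows, so rows that do not move let the fingers close. It gives the time, the measured TCP pose, the force and the opening at its end, in the units of the state.
- robot.read_state(): the state, without advancing time (a new reading comes with each control period).
- robot.read_camera(name): name is "side" or "top"; returns the picture (400x640x3 uint8, red, green, blue); there is no depth.
- robot.camera_info(name): a dict with "intrinsics" (3x3 intrinsics, pixels), "extrinsics" (4x4, takes a point from world to camera coordinates). Camera axes: x right, y up, looking along -z (the intrinsics and any distortion apply to the point x, -y, -z); pixel columns grow to the right and rows downward; lengths in m; the calibration is good to about 2 mm. A picture is of the moment at which its call begins. camera_info takes no time and is no camera call.
- robot.close_job(): hands the job in, once; it reports no verdict.
The state is a dict: "t": time; "q": joint angles; "dq": joint speeds; "joint_torque": joint torques, N m; "tool_pos": TCP position; "orientation": TCP orientation; "force": force on the tool from outside, world axes, zero at the start; "wrist_torque": the same for the moment, N m; "opening": finger opening in m.
Only numpy, scipy, OpenCV 4.12 (cv2) and the standard library are available. Lean on these libraries where they do the work, as an engineer would, in place of code of your own. Each camera call takes 0.05 s, during which the arm holds its last target.

## Working session

There is one attempt and no reset: what is moved stays moved. The work goes in short steps, Python scripts to look and compute and a tool call to move; the robot and the scene stay as the last step left them, time stands still between calls to the robot, and variables do not carry over. Pictures are saved under pics/ and viewed, and the job is handed in when it is done.

Besides the shell and the picture viewer there is one more tool, called after ">>>" in YAML: its name, and indented under it one key for each argument. send_rows: Moves the arm, as the interface text tells. Its arguments: {"type":"object","properties":{"series":{"type":"array","items":{"type":"object","properties":{"wx":{"type":"number"},"wy":{"type":"number"},"wz":{"type":"number"},"dx":{"type":"number"},"dy":{"type":"number"},"dz":{"type":"number"},"fingers":{"type":"number"}}}},"newtons":{"type":"number"}},"required":["series"]}

```bash
ls; mkdir -p pics; python3 - <<'E'
from plant import robot
import cv2,numpy as np
for n in("top","side"):
    im=robot.read_camera(n);cv2.imwrite(f"pics/{n}0.png",im[:,:,::-1]);c=robot.camera_info(n);print(n,{k:np.round(v,4).tolist() if not isinstance(v,str) else v for k,v in c.items()})
s=robot.read_state();print({k:np.round(v,4).tolist() for k,v in s.items()},robot.tcp_to_grasp)
E
```

```text
pics
top {'intrinsics': [[360.8815, 0.0, 322.5882], [0.0, 360.8815, 196.3104], [0.0, 0.0, 1.0]], 'extrinsics': [[0.1584, -0.9874, -0.0059, -0.0861], [0.9671, 0.154, 0.2027, -0.5154], [-0.1993, -0.0379, 0.9792, -0.8022], [0.0, 0.0, 0.0, 1.0]]}
side {'intrinsics': [[489.0451, 0.0, 320.5561], [0.0, 489.0451, 198.2693], [0.0, 0.0, 1.0]], 'extrinsics': [[0.8379, -0.5453, 0.0259, -0.4368], [0.2601, 0.4405, 0.8593, -0.1971], [-0.4799, -0.7132, 0.5109, -1.0284], [0.0, 0.0, 0.0, 1.0]]}
{'t': 0.1, 'q': [1.1246, 0.1311, 1.4891, -0.0, 1.523, -0.0854], 'dq': [-0.0004, -0.0024, 0.0001, 0.0001, -0.0012, -0.0001], 'joint_torque': [0.0008, -56.1339, -49.3096, 0.077, 0.0291, -0.0001], 'tool_pos': [0.2116, 0.5609, 0.2177], 'orientation': [-0.5636, -3.0902, 0.0024], 'force': [0.1249, -0.6627, -0.8011], 'wrist_torque': [-0.0486, -0.0434, -0.0328], 'opening': 0.0928} 0.0188
```

View pics/top0.png

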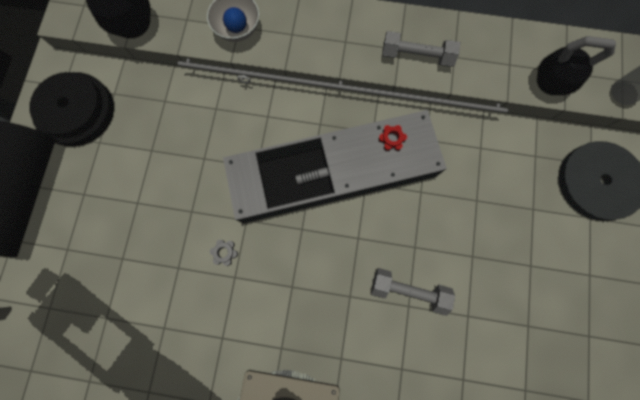

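View pics/side0.png

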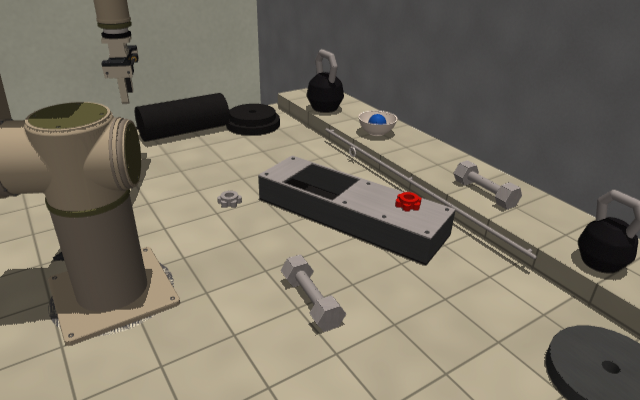

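Top view: the cover runs from about (228,160)-(440,165), its opening spans about (256..335, 138..208), and the bar stub shows at about (297..328, 168..186). I'll enlarge it for measuring.

```bash
cat > h.py <<'E'
import numpy as np,cv2
from plant import robot
def cam(n):
    c=robot.camera_info(n);return np.array(c['intrinsics']),np.array(c['extrinsics'])
def ray(n,uv):
    K,E=cam(n);R=E[:3,:3];t=E[:3,3]
    d=np.array([(uv[0]-K[0,2])/K[0,0],-(uv[1]-K[1,2])/K[1,1],-1.])
    return -R.T@t,R.T@d
def onz(n,uv,z):
    o,d=ray(n,uv);return o+d*(z-o[2])/d[2]
def proj(n,p):
    K,E=cam(n);q=E[:3,:3]@np.array(p)+E[:3,3]
    return np.array([K[0,0]*q[0]/-q[2]+K[0,2],K[1,1]*q[1]/q[2]+K[1,2]])
def tri(a,b):
    o1,d1=ray('top',a);o2,d2=ray('side',b)
    A=np.stack([d1,-d2],1);s=np.linalg.lstsq(A,o2-o1,rcond=None)[0]
    p,q=o1+s[0]*d1,o2+s[1]*d2
    return (p+q)/2,np.linalg.norm(p-q)
E
python3 - <<'E'
from h import *
im=cv2.imread('pics/top0.png');c=im[105:225,220:450]
cv2.imwrite('pics/topz.png',cv2.resize(c,None,fx=3.4,fy=3.4,interpolation=cv2.INTER_CUBIC))
c=im[130:215,250:345];cv2.imwrite('pics/topzz.png',cv2.resize(np.clip(c.astype(float)*2,0,255).astype('uint8'),None,fx=7,fy=7,interpolation=cv2.INTER_CUBIC))
E
```

```text
(no output)
```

View pics/topz.png

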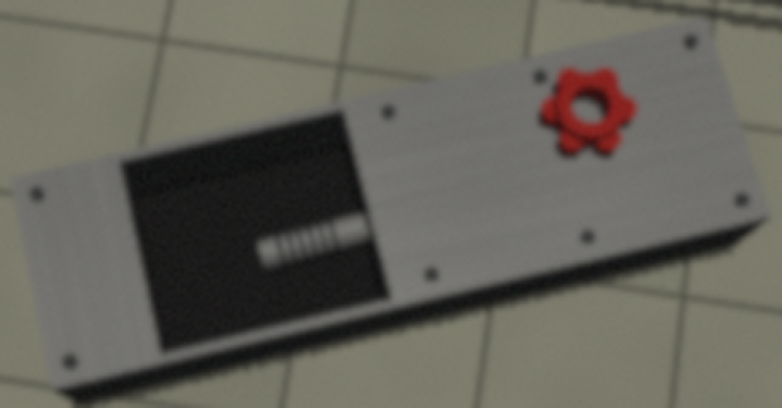

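View pics/topzz.png

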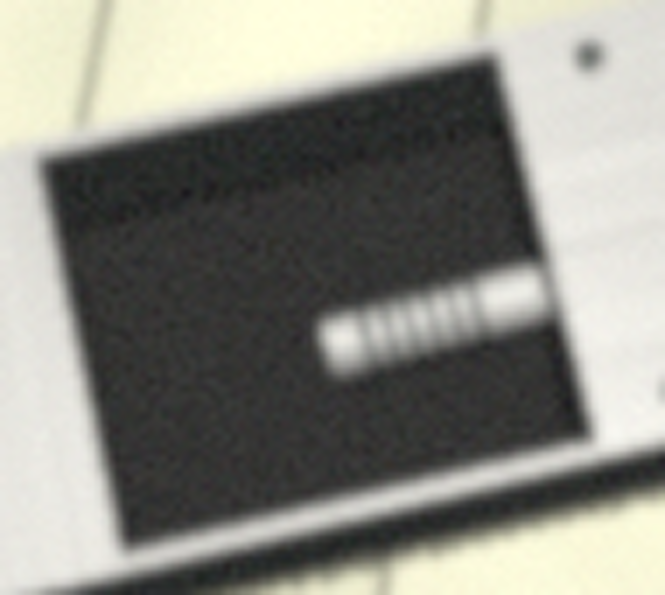

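Zoomed: opening corners at zoom px (42,160),(495,55),(590,437),(125,548); bar end at (329,350), and it goes under the edge at (546,292).

```bash
python3 - <<'E'
from h import *
f=lambda p:((p[0]+.5)/7-.5+250,(p[1]+.5)/7-.5+130)
C=np.array([onz('top',f(p),.078) for p in[(42,160),(495,55),(590,437),(125,548)]])
np.set_printoptions(precision=4,suppress=True);print(C, [np.linalg.norm(C[i]-C[i-1]) for i in range(4)])
cen=C.mean(0);yv=(C[0]+C[3]-C[1]-C[2])[:2];yv/=np.linalg.norm(yv);xv=np.array([yv[1],-yv[0]])
print('cen',cen,'y axis',yv,np.degrees(np.arctan2(yv[1],yv[0])),'x',xv)
b=[onz('top',f(p),.017) for p in[(329,350),(546,292)]]
for p in b: print('bar',p,(p-cen)[:2]@xv,(p-cen)[:2]@yv)
d=b[0]-b[1];print(np.degrees(np.arctan2(d[1],d[0])))
# project trough model in both
for n in('top','side'):
    im=cv2.imread(f'pics/{n}0.png')
    T=lambda x,y,z:np.r_[cen[:2]+xv*x+yv*y,z]
    for L in([(-.07,-.08,.078),(.07,-.08,.078),(.07,.08,.078),(-.07,.08,.078)],[(-.076,-.346,.078),(.076,-.346,.078),(.076,.156,.078),(-.076,.156,.078)]):
        cv2.polylines(im,[np.round([proj(n,T(*p))*8 for p in L]).astype(int)],True,(0,0,255),1,cv2.LINE_AA,3)
    cv2.circle(im,tuple(np.round(proj(n,b[0])).astype(int).tolist()),2,(0,255,0),1)
    c=im[105:225,220:450] if n=='top' else im[140:270,245:475]
    cv2.imwrite(f'pics/ov_{n}.png',cv2.resize(c,None,fx=3.4,fy=3.4,interpolation=cv2.INTER_CUBIC))
E
```

```text
[[ 0.5969  0.1682  0.078 ]
 [ 0.6576  0.0234  0.078 ]
 [ 0.5315 -0.0286  0.078 ]
 [ 0.471   0.1155  0.078 ]] [np.float64(0.13648435323623787), np.float64(0.157020386561419), np.float64(0.13649113448411915), np.float64(0.1563054570593411)]
cen [0.5642 0.0696 0.078 ] y axis [-0.3869  0.9221] 112.76071665442711 x [0.9221 0.3869]
bar [0.5617 0.0686 0.017 ] -0.0027653818078611243 1.729307210390586e-05
bar [ 0.595  -0.0045  0.017 ] -0.0003359060624207666 -0.0801918867512535
114.49563230390308
```

View pics/ov_top.png

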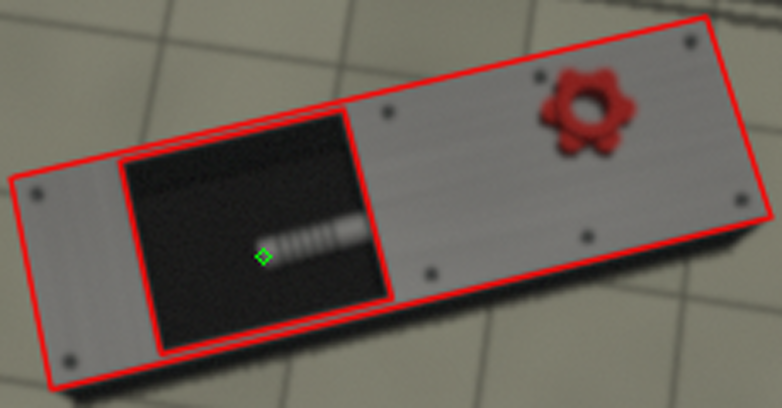

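View pics/ov_side.png

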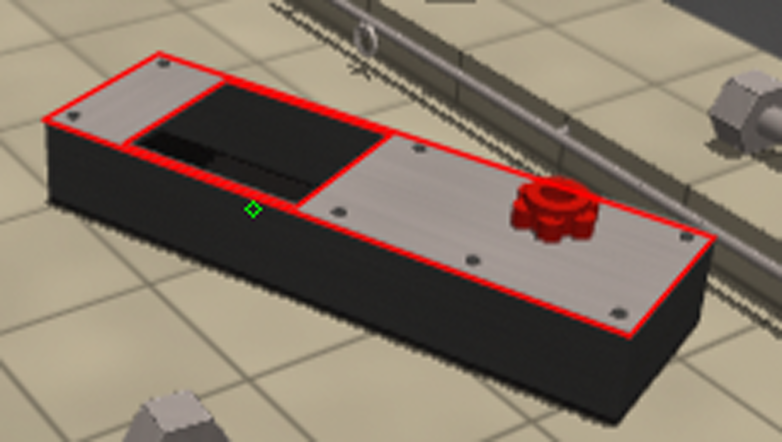

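The trough overlay fits both views. Now I'll compute the grasp pose.

```bash
cat >> h.py <<'E'
from scipy.spatial.transform import Rotation as R
cen=np.array([.5642,.0696,.078]);ty=np.array([-.3869,.9221,0]);tx=np.array([.9221,.3869,0])
def go(pos,Rt):
    s=robot.read_state();R0=R.from_rotvec(s['orientation'])
    d=(np.array(pos)-s['tool_pos'])*100;w=(Rt*R0.inv()).as_rotvec()
    print('t',round(s['t'],2),'pos',np.round(s['tool_pos'],4),'q',np.round(s['q'],3),'F',np.round(s['force'],1),'op',round(s['opening'],4))
    print('shift cm',np.round(d,2),'turn',np.round(w,4),'deg',np.degrees(np.linalg.norm(w)).round(2))
    return d,w
def Rdown(az,sgn=1): # tool y = sgn*perp to bar az(deg)
    a=np.radians(az);b=np.array([np.cos(a),np.sin(a),0]);y=sgn*np.array([b[1],-b[0],0]);z=np.array([0,0,-1.]);x=np.cross(y,z)
    return R.from_matrix(np.stack([x,y,z],1))
E
python3 - <<'E'
from h import *
s=robot.read_state();print(R.from_rotvec(s['orientation']).as_matrix().round(3))
for g in(1,-1): go([.570,.0504,.16],Rdown(114.5,g))
E
```

```text
[[-0.936  0.353 -0.001]
 [ 0.353  0.936 -0.001]
 [ 0.    -0.002 -1.   ]]
t 0.1 pos [0.2116 0.5609 0.2177] q [ 1.125  0.131  1.489 -0.     1.523 -0.085] F [ 0.1 -0.7 -0.8] op 0.0928
shift cm [ 35.84 -51.05  -5.77] turn [ 0.0011 -0.0012 -0.7824] deg 44.83
t 0.1 pos [0.2116 0.5609 0.2177] q [ 1.125  0.131  1.489 -0.     1.523 -0.085] F [ 0.1 -0.7 -0.8] op 0.0928
shift cm [ 35.84 -51.05  -5.77] turn [1.5000e-03 1.4000e-03 2.3592e+00] deg 135.17
```

>>> send_rows:
  series:
    - {"dx": 2, "dy": -2.85, "dz": -0.2, "wz": -0.045, "fingers": 110}
    - {"dx": 2, "dy": -2.85, "dz": -0.2, "wz": -0.045, "fingers": 110}
    - {"dx": 2, "dy": -2.85, "dz": -0.2, "wz": -0.045, "fingers": 110}
    - {"dx": 2, "dy": -2.85, "dz": -0.2, "wz": -0.045, "fingers": 110}
    - {"dx": 2, "dy": -2.85, "dz": -0.2, "wz": -0.045, "fingers": 110}
    - {"dx": 2, "dy": -2.85, "dz": -0.2, "wz": -0.045, "fingers": 110}
    - {"dx": 2, "dy": -2.85, "dz": -0.2, "wz": -0.045, "fingers": 110}
    - {"dx": 2, "dy": -2.85, "dz": -0.2, "wz": -0.045, "fingers": 110}
    - {"dx": 2, "dy": -2.85, "dz": -0.2, "wz": -0.045, "fingers": 110}
    - {"dx": 2, "dy": -2.85, "dz": -0.2, "wz": -0.045, "fingers": 110}
    - {"dx": 2, "dy": -2.85, "dz": -0.2, "wz": -0.045, "fingers": 110}
    - {"dx": 2, "dy": -2.85, "dz": -0.2, "wz": -0.045, "fingers": 110}
    - {"dx": 2, "dy": -2.85, "dz": -0.2, "wz": -0.045, "fingers": 110}
    - {"dx": 2, "dy": -2.85, "dz": -0.2, "wz": -0.045, "fingers": 110}
    - {"dx": 2, "dy": -2.85, "dz": -0.2, "wz": -0.045, "fingers": 110}
    - {"dx": 2, "dy": -2.85, "dz": -0.2, "wz": -0.045, "fingers": 110}
    - {"dx": 1, "dy": -1.5, "dz": -0.2, "wz": -0.03, "fingers": 110}
    - {"fingers": 110}
    - {"fingers": 110}

```text
schema error: expected keys wx, wy, wz, dx, dy, dz, fingers
```

```bash
python3 - <<'E'
from h import *
go([.570,.0504,.10],Rdown(114.5,1))
E
```

```text
t 0.1 pos [0.2116 0.5609 0.2177] q [ 1.125  0.131  1.489 -0.     1.523 -0.085] F [ 0.1 -0.7 -0.8] op 0.0928
shift cm [ 35.84 -51.05 -11.77] turn [ 0.0011 -0.0012 -0.7824] deg 44.83
```

All keys are required in every row.

>>> send_rows:
  series:
    - {"wx": 0, "wy": 0, "wz": -0.045, "dx": 2, "dy": -2.85, "dz": -0.2, "fingers": 110}
    - {"wx": 0, "wy": 0, "wz": -0.045, "dx": 2, "dy": -2.85, "dz": -0.2, "fingers": 110}
    - {"wx": 0, "wy": 0, "wz": -0.045, "dx": 2, "dy": -2.85, "dz": -0.2, "fingers": 110}
    - {"wx": 0, "wy": 0, "wz": -0.045, "dx": 2, "dy": -2.85, "dz": -0.2, "fingers": 110}
    - {"wx": 0, "wy": 0, "wz": -0.045, "dx": 2, "dy": -2.85, "dz": -0.2, "fingers": 110}
    - {"wx": 0, "wy": 0, "wz": -0.045, "dx": 2, "dy": -2.85, "dz": -0.2, "fingers": 110}
    - {"wx": 0, "wy": 0, "wz": -0.045, "dx": 2, "dy": -2.85, "dz": -0.2, "fingers": 110}
    - {"wx": 0, "wy": 0, "wz": -0.045, "dx": 2, "dy": -2.85, "dz": -0.2, "fingers": 110}
    - {"wx": 0, "wy": 0, "wz": -0.045, "dx": 2, "dy": -2.85, "dz": -0.2, "fingers": 110}
    - {"wx": 0, "wy": 0, "wz": -0.045, "dx": 2, "dy": -2.85, "dz": -0.2, "fingers": 110}
    - {"wx": 0, "wy": 0, "wz": -0.045, "dx": 2, "dy": -2.85, "dz": -0.2, "fingers": 110}
    - {"wx": 0, "wy": 0, "wz": -0.045, "dx": 2, "dy": -2.85, "dz": -0.2, "fingers": 110}
    - {"wx": 0, "wy": 0, "wz": -0.045, "dx": 2, "dy": -2.85, "dz": -0.2, "fingers": 110}
    - {"wx": 0, "wy": 0, "wz": -0.045, "dx": 2, "dy": -2.85, "dz": -0.2, "fingers": 110}
    - {"wx": 0, "wy": 0, "wz": -0.045, "dx": 2, "dy": -2.85, "dz": -0.2, "fingers": 110}
    - {"wx": 0, "wy": 0, "wz": -0.045, "dx": 2, "dy": -2.85, "dz": -0.2, "fingers": 110}
    - {"wx": 0, "wy": 0, "wz": -0.03, "dx": 1, "dy": -1.5, "dz": -0.2, "fingers": 110}
    - {"wx": 0, "wy": 0, "wz": 0, "dx": 0, "dy": 0, "dz": 0, "fingers": 110}

```text
t: 1.6
tool_pos: [0.5452, 0.0628, 0.1734]
orientation: [-1.694, -2.635, 0.013]
force: [0.7, 0.5, -0.2]
opening: 0.0527
```

```bash
python3 - <<'E'
from h import *
go([.570,.0504,.13],Rdown(114.5,1))
E
```

```text
t 1.6 pos [0.5452 0.0628 0.1734] q [ 0.023  0.03   1.677 -0.002  1.447 -0.405] F [ 0.7  0.5 -0.2] op 0.0527
shift cm [ 2.48 -1.24 -4.34] turn [ 0.0021 -0.0123 -0.0006] deg 0.72
```

>>> send_rows:
  series:
    - {"wx": 0.001, "wy": -0.006, "wz": 0, "dx": 1.2, "dy": -0.6, "dz": -1.5, "fingers": 110}
    - {"wx": 0.001, "wy": -0.006, "wz": 0, "dx": 1.2, "dy": -0.6, "dz": -1.5, "fingers": 110}
    - {"wx": 0, "wy": 0, "wz": 0, "dx": 0.1, "dy": 0, "dz": -1, "fingers": 110}
    - {"wx": 0, "wy": 0, "wz": 0, "dx": 0, "dy": 0, "dz": 0, "fingers": 110}

```text
t: 1.93
tool_pos: [0.57, 0.0503, 0.1313]
orientation: [-1.699, -2.64, 0.0]
force: [-0.3, -0.1, -0.3]
opening: 0.0531
```

```bash
python3 - <<'E'
from h import *
go([.570,.0504,.010],Rdown(114.5,1))
for n in('top','side'):
    im=robot.read_camera(n)[:,:,::-1];c=im[80:240,200:420] if n=='top' else im[80:280,200:420]
    cv2.imwrite(f'pics/{n}1.png',cv2.resize(np.clip(c.astype(float)*1.7,0,255).astype('uint8'),None,fx=3,fy=3,interpolation=cv2.INTER_CUBIC))
E
```

```text
t 1.93 pos [0.57   0.0503 0.1313] q [-2.000e-03  1.150e-01  1.667e+00  1.000e-03  1.362e+00 -4.290e-01] F [-0.3 -0.1 -0.3] op 0.0531
shift cm [-0.000e+00  1.000e-02 -1.213e+01] turn [-0.001  -0.0017  0.0006] deg 0.12
```

View pics/top1.png

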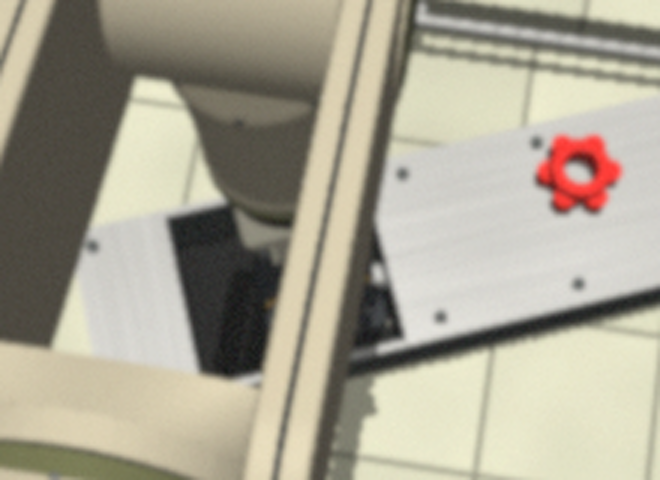

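View pics/side1.png

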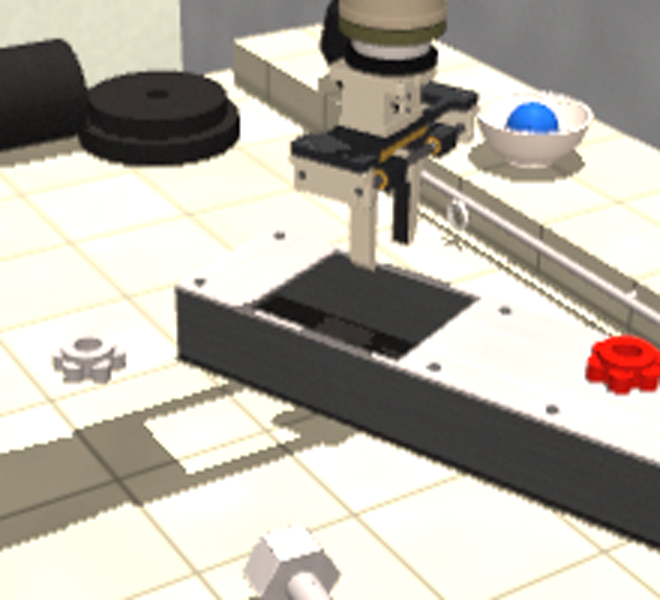

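Side view: the fingers are above the opening at zoom px (360..410, 240..265), clear of its edges. The arm hides the bar from the top camera. Descending.

>>> send_rows:
  series:
    - {"wx": 0, "wy": 0, "wz": 0, "dx": 0, "dy": 0, "dz": -2, "fingers": 110}
    - {"wx": 0, "wy": 0, "wz": 0, "dx": 0, "dy": 0, "dz": -2, "fingers": 110}
    - {"wx": 0, "wy": 0, "wz": 0, "dx": 0, "dy": 0, "dz": -2, "fingers": 110}
    - {"wx": 0, "wy": 0, "wz": 0, "dx": 0, "dy": 0, "dz": -1.5, "fingers": 110}
    - {"wx": 0, "wy": 0, "wz": 0, "dx": 0, "dy": 0, "dz": -1, "fingers": 110}
    - {"wx": 0, "wy": 0, "wz": 0, "dx": 0, "dy": 0, "dz": -1, "fingers": 110}
    - {"wx": 0, "wy": 0, "wz": 0, "dx": 0, "dy": 0, "dz": -1, "fingers": 110}
    - {"wx": 0, "wy": 0, "wz": 0, "dx": 0, "dy": 0, "dz": -0.5, "fingers": 110}
    - {"wx": 0, "wy": 0, "wz": 0, "dx": 0, "dy": 0, "dz": -0.5, "fingers": 110}
    - {"wx": 0, "wy": 0, "wz": 0, "dx": 0, "dy": 0, "dz": 0, "fingers": 110}

```text
t: 2.87
tool_pos: [0.5733, 0.0573, 0.0244]
orientation: [1.682, 2.64, 0.015]
force: [-0.4, -0.2, -0.5]
opening: 0.0531
```

```bash
python3 - <<'E'
from h import *
go([.570,.0504,.010],Rdown(114.5,1))
E
```

```text
t 2.87 pos [0.5733 0.0573 0.0244] q [ 0.009  0.231  1.746  0.002  1.15  -0.428] F [-0.4 -0.2 -0.5] op 0.0531
shift cm [-0.33 -0.69 -1.44] turn [-0.002   0.0143 -0.0087] deg 0.97
```

>>> send_rows:
  series:
    - {"wx": 0, "wy": 0.007, "wz": -0.004, "dx": -0.2, "dy": -0.35, "dz": -0.4, "fingers": 110}
    - {"wx": 0, "wy": 0.007, "wz": -0.004, "dx": -0.2, "dy": -0.35, "dz": -0.4, "fingers": 110}
    - {"wx": 0, "wy": 0, "wz": 0, "dx": 0, "dy": -0.1, "dz": -0.4, "fingers": 110}
    - {"wx": 0, "wy": 0, "wz": 0, "dx": 0, "dy": 0, "dz": -0.1, "fingers": 110}

```text
t: 3.2
tool_pos: [0.5706, 0.0484, 0.0122]
orientation: [1.7, 2.641, 0.004]
force: [0.1, -0.3, 0.1]
opening: 0.0529
```

```bash
python3 - <<'E'
from h import *
go([.570,.0504,.010],Rdown(114.5,1))
E
```

```text
t 3.2 pos [0.5706 0.0484 0.0122] q [-0.006  0.251  1.748  0.002  1.14  -0.434] F [ 0.1 -0.3  0.1] op 0.0529
shift cm [-0.06  0.2  -0.22] turn [-0.0019  0.0019  0.0002] deg 0.16
```

>>> send_rows:
  newtons: 12
  series:
    - {"wx": 0, "wy": 0, "wz": 0, "dx": 0, "dy": 0.1, "dz": -0.3, "fingers": 110}
    - {"wx": 0, "wy": 0, "wz": 0, "dx": 0, "dy": 0, "dz": 0, "fingers": 110}

```text
t: 3.37
tool_pos: [0.5707, 0.0489, 0.0088]
orientation: [1.701, 2.641, 0.004]
force: [-0.3, 0.0, 0.2]
opening: 0.0528
```

>>> send_rows:
  newtons: 12
  series:
    - {"wx": 0, "wy": 0, "wz": 0, "dx": 0, "dy": 0, "dz": 0, "fingers": 160}
    - {"wx": 0, "wy": 0, "wz": 0, "dx": 0, "dy": 0, "dz": 0, "fingers": 190}
    - {"wx": 0, "wy": 0, "wz": 0, "dx": 0, "dy": 0, "dz": 0, "fingers": 255}
    - {"wx": 0, "wy": 0, "wz": 0, "dx": 0, "dy": 0, "dz": 0, "fingers": 255}
    - {"wx": 0, "wy": 0, "wz": 0, "dx": 0, "dy": 0, "dz": 0, "fingers": 255}

```text
t: 3.78
tool_pos: [0.5711, 0.0492, 0.0092]
orientation: [1.7, 2.64, 0.005]
force: [-0.3, -0.5, -0.1]
opening: 0.0241
```

```bash
python3 - <<'E'
from h import *
go([.570,.0504,.010],Rdown(114.5,1))
E
```

```text
t 3.78 pos [0.5711 0.0492 0.0092] q [-0.005  0.256  1.748  0.002  1.134 -0.433] F [-0.3 -0.5 -0.1] op 0.0241
shift cm [-0.11  0.12  0.08] turn [-0.002   0.0028  0.0009] deg 0.2
```

>>> send_rows:
  newtons: 55
  series:
    - {"wx": 0, "wy": 0, "wz": 0, "dx": 0, "dy": 0, "dz": 0, "fingers": 255}
    - {"wx": 0, "wy": 0, "wz": 0, "dx": 0, "dy": 0, "dz": 0, "fingers": 255}
    - {"wx": 0, "wy": 0, "wz": 0, "dx": 0, "dy": 0, "dz": 0, "fingers": 255}
    - {"wx": 0, "wy": 0, "wz": 0, "dx": 0, "dy": 0, "dz": 0, "fingers": 255}

```text
t: 4.12
tool_pos: [0.5712, 0.0492, 0.0093]
orientation: [1.699, 2.64, 0.005]
force: [1.1, -0.2, -0.8]
opening: 0.0206
```

Gripped: the opening stopped at 20.6 mm on the 22 mm bar. Next I'll plan the extraction path in the bar's vertical plane.

```bash
cat >> h.py <<'E'
az=np.radians(114.5);bd=np.array([np.cos(az),np.sin(az),0]);pa=np.array([bd[1],-bd[0],0])
G0=np.array([.5712,.0492,.017]);L=.258;yG0=-.0215
def way(th,hy,hz):
    a=np.radians(th)
    G=G0+bd*((hy+L*np.cos(a))-yG0);G[2]=hz+L*np.sin(a)
    Rt=R.from_rotvec(pa*a)*Rdown(114.5)
    return G+.0078*Rt.apply([0,0,1]),Rt
def nxt(th,hy,hz=None):
    if hz is None: hz=.076+hy*np.tan(np.radians(th))
    p,Rt=way(th,hy,hz);print('-> th',th,'hy',hy,'hz',round(hz,4),'tcp',p.round(4));return go(p,Rt)
E
python3 - <<'E'
from h import *
nxt(0,-.28,.018);nxt(5,-.28,.018);nxt(11,-.28,.018)
E
```

```text
-> th 0 hy -0.28 hz 0.018 tcp [0.5714 0.0487 0.0102]
t 4.12 pos [0.5712 0.0492 0.0093] q [-0.005  0.256  1.748  0.002  1.134 -0.433] F [ 1.1 -0.2 -0.8] op 0.0206
shift cm [ 0.02 -0.05  0.09] turn [-0.0018  0.0032  0.0006] deg 0.21
-> th 5 hy -0.28 hz 0.018 tcp [0.5715 0.0485 0.0327]
t 4.12 pos [0.5712 0.0492 0.0093] q [-0.005  0.256  1.748  0.002  1.134 -0.433] F [ 1.1 -0.2 -0.8] op 0.0206
shift cm [ 0.03 -0.07  2.34] turn [0.0776 0.0393 0.0008] deg 4.98
-> th 11 hy -0.28 hz 0.018 tcp [0.5728 0.0458 0.0596]
t 4.12 pos [0.5712 0.0492 0.0093] q [-0.005  0.256  1.748  0.002  1.134 -0.433] F [ 1.1 -0.2 -0.8] op 0.0206
shift cm [ 0.15 -0.34  5.03] turn [0.1729 0.0827 0.001 ] deg 10.98
```

>>> send_rows:
  series:
    - {"wx": 0.016, "wy": 0.008, "wz": 0, "dx": 0, "dy": 0, "dz": 0.5, "fingers": 255}
    - {"wx": 0.016, "wy": 0.008, "wz": 0, "dx": 0, "dy": 0, "dz": 0.5, "fingers": 255}
    - {"wx": 0.016, "wy": 0.008, "wz": 0, "dx": 0, "dy": 0, "dz": 0.5, "fingers": 255}
    - {"wx": 0.016, "wy": 0.008, "wz": 0, "dx": 0, "dy": 0, "dz": 0.5, "fingers": 255}
    - {"wx": 0.016, "wy": 0.008, "wz": 0, "dx": 0, "dy": 0, "dz": 0.5, "fingers": 255}

```text
t: 4.53
tool_pos: [0.57, 0.0497, 0.0356]
orientation: [-1.652, -2.572, -0.08]
force: [0.2, -0.5, -2.0]
opening: 0.0209
```

```bash
python3 - <<'E'
from h import *
nxt(11,-.28,.018)
E
```

```text
-> th 11 hy -0.28 hz 0.018 tcp [0.5728 0.0458 0.0596]
t 4.53 pos [0.57   0.0497 0.0356] q [-0.06   0.257  1.697  0.092  1.237 -0.521] F [ 0.2 -0.5 -2. ] op 0.0209
shift cm [ 0.28 -0.4   2.4 ] turn [ 0.0854  0.0373 -0.0011] deg 5.34
```

>>> send_rows:
  series:
    - {"wx": 0.017, "wy": 0.008, "wz": 0, "dx": 0.06, "dy": -0.08, "dz": 0.5, "fingers": 255}
    - {"wx": 0.017, "wy": 0.008, "wz": 0, "dx": 0.06, "dy": -0.08, "dz": 0.5, "fingers": 255}
    - {"wx": 0.017, "wy": 0.008, "wz": 0, "dx": 0.06, "dy": -0.08, "dz": 0.5, "fingers": 255}
    - {"wx": 0.017, "wy": 0.008, "wz": 0, "dx": 0.06, "dy": -0.08, "dz": 0.5, "fingers": 255}
    - {"wx": 0.017, "wy": 0.008, "wz": 0, "dx": 0.06, "dy": -0.08, "dz": 0.5, "fingers": 255}

```text
t: 4.95
tool_pos: [0.5738, 0.0449, 0.0643]
orientation: [-1.604, -2.494, -0.162]
force: [0.8, 0.1, -1.4]
opening: 0.0209
```

```bash
python3 - <<'E'
from h import *
nxt(11,-.28,.018)
nxt(15,-.215)
for n in('top','side'):
    im=robot.read_camera(n)[:,:,::-1];c=im[80:240,200:420] if n=='top' else im[80:280,200:420]
    cv2.imwrite(f'pics/{n}2.png',cv2.resize(np.clip(c.astype(float)*1.7,0,255).astype('uint8'),None,fx=3,fy=3,interpolation=cv2.INTER_CUBIC))
E
```

```text
-> th 11 hy -0.28 hz 0.018 tcp [0.5728 0.0458 0.0596]
t 4.95 pos [0.5738 0.0449 0.0643] q [-0.125  0.278  1.626  0.176  1.35  -0.601] F [ 0.8  0.1 -1.4] op 0.0209
shift cm [-0.11  0.09 -0.47] turn [-0.0097 -0.0059 -0.0003] deg 0.65
-> th 15 hy -0.215 hz 0.0184 tcp [0.5473 0.1017 0.0776]
t 4.95 pos [0.5738 0.0449 0.0643] q [-0.125  0.278  1.626  0.176  1.35  -0.601] F [ 0.8  0.1 -1.4] op 0.0209
shift cm [-2.66  5.69  1.34] turn [ 0.0538  0.0231 -0.0003] deg 3.35
```

View pics/side2.png

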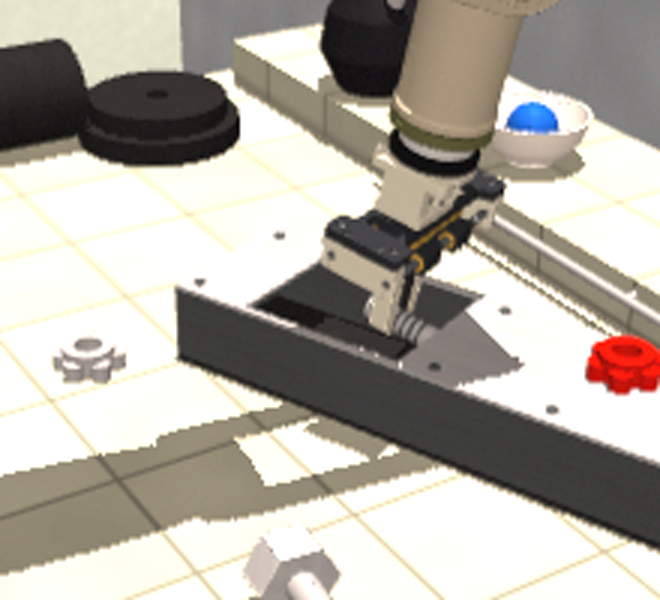

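View pics/top2.png

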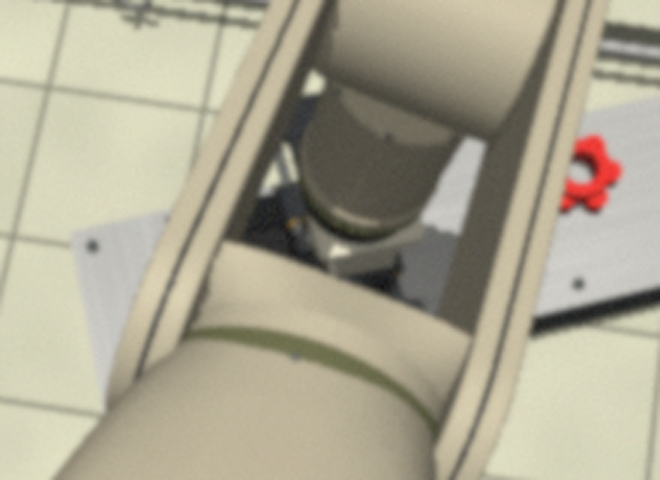

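Side view: the bar is held at its end (zoom px (385..430, 320..335)) and has come up out of the trough floor with the gripper. Drawing on.

>>> send_rows:
  series:
    - {"wx": 0.007, "wy": 0.003, "wz": 0, "dx": -0.35, "dy": 0.75, "dz": 0.15, "fingers": 255}
    - {"wx": 0.007, "wy": 0.003, "wz": 0, "dx": -0.35, "dy": 0.75, "dz": 0.15, "fingers": 255}
    - {"wx": 0.007, "wy": 0.003, "wz": 0, "dx": -0.35, "dy": 0.75, "dz": 0.15, "fingers": 255}
    - {"wx": 0.007, "wy": 0.003, "wz": 0, "dx": -0.35, "dy": 0.75, "dz": 0.15, "fingers": 255}
    - {"wx": 0.007, "wy": 0.003, "wz": 0, "dx": -0.35, "dy": 0.75, "dz": 0.15, "fingers": 255}

```text
t: 5.47
tool_pos: [0.5549, 0.0845, 0.0716]
orientation: [-1.588, -2.463, -0.192]
force: [0.4, -0.2, -0.7]
opening: 0.0208
```

```bash
python3 - <<'E'
from h import *
nxt(15,-.215)
E
```

```text
-> th 15 hy -0.215 hz 0.0184 tcp [0.5473 0.1017 0.0776]
t 5.47 pos [0.5549 0.0845 0.0716] q [-0.083  0.24   1.663  0.216  1.365 -0.567] F [ 0.4 -0.2 -0.7] op 0.0208
shift cm [-0.77  1.72  0.61] turn [0.0175 0.0067 0.0018] deg 1.08
```

>>> send_rows:
  series:
    - {"wx": 0.007, "wy": 0.003, "wz": 0, "dx": -0.3, "dy": 0.65, "dz": 0.25, "fingers": 255}
    - {"wx": 0.007, "wy": 0.003, "wz": 0, "dx": -0.3, "dy": 0.65, "dz": 0.25, "fingers": 255}
    - {"wx": 0.007, "wy": 0.003, "wz": 0, "dx": -0.3, "dy": 0.65, "dz": 0.25, "fingers": 255}

```text
t: 5.72
tool_pos: [0.5437, 0.1076, 0.0793]
orientation: [-1.572, -2.445, -0.211]
force: [0.6, -1.0, -1.4]
opening: 0.0208
```

```bash
python3 - <<'E'
from h import *
nxt(15,-.215);nxt(20,-.15)
im=robot.read_camera('side')[:,:,::-1];c=im[80:280,200:420]
cv2.imwrite('pics/side3.png',cv2.resize(np.clip(c.astype(float)*1.7,0,255).astype('uint8'),None,fx=3,fy=3,interpolation=cv2.INTER_CUBIC))
E
```

```text
-> th 15 hy -0.215 hz 0.0184 tcp [0.5473 0.1017 0.0776]
t 5.72 pos [0.5437 0.1076 0.0793] q [-0.059  0.216  1.68   0.241  1.38  -0.549] F [ 0.6 -1.  -1.4] op 0.0208
shift cm [ 0.36 -0.59 -0.17] turn [-0.0059 -0.0045 -0.0003] deg 0.43
-> th 20 hy -0.15 hz 0.0214 tcp [0.5228 0.1553 0.1023]
t 5.72 pos [0.5437 0.1076 0.0793] q [-0.059  0.216  1.68   0.241  1.38  -0.549] F [ 0.6 -1.  -1.4] op 0.0208
shift cm [-2.09  4.77  2.3 ] turn [ 0.0735  0.0317 -0.0004] deg 4.59
```

View pics/side3.png

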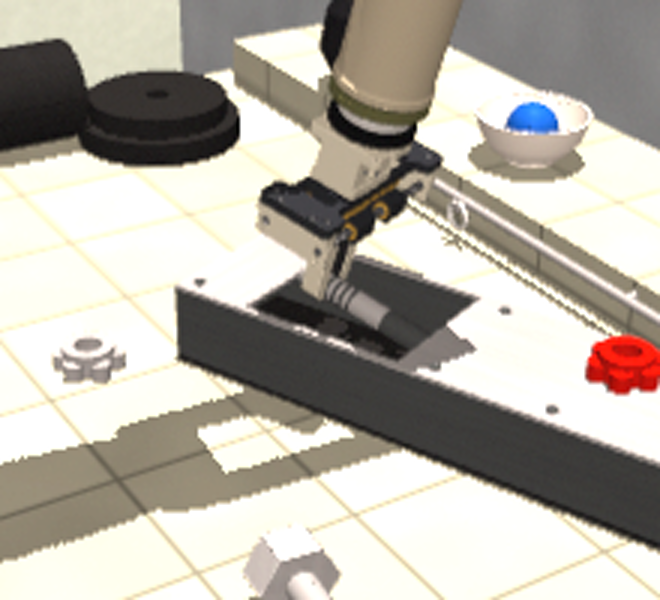

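Side view: the bar slides out cleanly, now visible from (335,285) to (440,350) in zoom px. I'll continue.

>>> send_rows:
  series:
    - {"wx": 0.014, "wy": 0.006, "wz": 0, "dx": -0.4, "dy": 0.9, "dz": 0.45, "fingers": 255}
    - {"wx": 0.014, "wy": 0.006, "wz": 0, "dx": -0.4, "dy": 0.9, "dz": 0.45, "fingers": 255}
    - {"wx": 0.014, "wy": 0.006, "wz": 0, "dx": -0.4, "dy": 0.9, "dz": 0.45, "fingers": 255}
    - {"wx": 0.014, "wy": 0.006, "wz": 0, "dx": -0.4, "dy": 0.9, "dz": 0.45, "fingers": 255}
    - {"wx": 0.014, "wy": 0.006, "wz": 0, "dx": -0.4, "dy": 0.9, "dz": 0.45, "fingers": 255}

```text
t: 6.18
tool_pos: [0.5215, 0.1576, 0.1043]
orientation: [-1.531, -2.382, -0.274]
force: [-0.3, 0.4, -2.3]
opening: 0.0207
```

```bash
python3 - <<'E'
from h import *
nxt(20,-.15);nxt(28,-.09)
E
```

```text
-> th 20 hy -0.15 hz 0.0214 tcp [0.5228 0.1553 0.1023]
t 6.18 pos [0.5215 0.1576 0.1043] q [-0.022  0.176  1.696  0.32   1.435 -0.52 ] F [-0.3  0.4 -2.3] op 0.0207
shift cm [ 0.13 -0.23 -0.2 ] turn [-0.0041 -0.0015 -0.0007] deg 0.25
-> th 28 hy -0.09 hz 0.0281 tcp [0.5036 0.1975 0.1424]
t 6.18 pos [0.5215 0.1576 0.1043] q [-0.022  0.176  1.696  0.32   1.435 -0.52 ] F [-0.3  0.4 -2.3] op 0.0207
shift cm [-1.79  3.99  3.81] turn [ 0.123   0.0565 -0.0007] deg 7.75
```

>>> send_rows:
  series:
    - {"wx": 0.02, "wy": 0.009, "wz": 0, "dx": -0.3, "dy": 0.65, "dz": 0.6, "fingers": 255}
    - {"wx": 0.02, "wy": 0.009, "wz": 0, "dx": -0.3, "dy": 0.65, "dz": 0.6, "fingers": 255}
    - {"wx": 0.02, "wy": 0.009, "wz": 0, "dx": -0.3, "dy": 0.65, "dz": 0.6, "fingers": 255}
    - {"wx": 0.02, "wy": 0.009, "wz": 0, "dx": -0.3, "dy": 0.65, "dz": 0.6, "fingers": 255}
    - {"wx": 0.02, "wy": 0.009, "wz": 0, "dx": -0.3, "dy": 0.65, "dz": 0.6, "fingers": 255}
    - {"wx": 0.02, "wy": 0.009, "wz": 0, "dx": -0.3, "dy": 0.65, "dz": 0.6, "fingers": 255}

```text
t: 6.68
tool_pos: [0.5012, 0.2015, 0.1444]
orientation: [-1.457, -2.271, -0.373]
force: [0.6, 0.2, -2.0]
opening: 0.0205
```

```bash
python3 - <<'E'
from h import *
nxt(28,-.09);nxt(33,-.03)
im=robot.read_camera('side')[:,:,::-1];c=im[80:280,200:420]
cv2.imwrite('pics/side4.png',cv2.resize(np.clip(c.astype(float)*1.7,0,255).astype('uint8'),None,fx=3,fy=3,interpolation=cv2.INTER_CUBIC))
E
```

```text
-> th 28 hy -0.09 hz 0.0281 tcp [0.5036 0.1975 0.1424]
t 6.68 pos [0.5012 0.2015 0.1444] q [-0.025  0.157  1.683  0.446  1.538 -0.523] F [ 0.6  0.2 -2. ] op 0.0205
shift cm [ 0.25 -0.4  -0.21] turn [-0.0102 -0.003  -0.0017] deg 0.62
-> th 33 hy -0.03 hz 0.0565 tcp [0.4832 0.2422 0.1905]
t 6.68 pos [0.5012 0.2015 0.1444] q [-0.025  0.157  1.683  0.446  1.538 -0.523] F [ 0.6  0.2 -2. ] op 0.0205
shift cm [-1.79  4.07  4.6 ] turn [ 0.0692  0.0332 -0.0016] deg 4.4
```

View pics/side4.png

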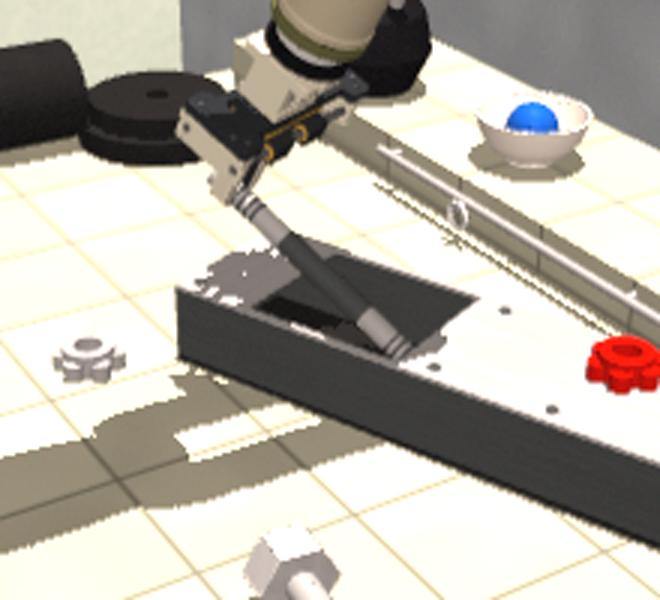

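Side view: nearly the whole bar is visible, from (240,200) to (400,350) in zoom px, with the far end now in the opening. I'll pull on along the same slant and then lift.

>>> send_rows:
  series:
    - {"wx": 0.01, "wy": 0.005, "wz": 0, "dx": -0.3, "dy": 0.7, "dz": 0.7, "fingers": 255}
    - {"wx": 0.01, "wy": 0.005, "wz": 0, "dx": -0.3, "dy": 0.7, "dz": 0.7, "fingers": 255}
    - {"wx": 0.01, "wy": 0.005, "wz": 0, "dx": -0.3, "dy": 0.7, "dz": 0.75, "fingers": 255}
    - {"wx": 0.01, "wy": 0.005, "wz": 0, "dx": -0.3, "dy": 0.7, "dz": 0.75, "fingers": 255}
    - {"wx": 0.01, "wy": 0.005, "wz": 0, "dx": -0.3, "dy": 0.7, "dz": 0.8, "fingers": 255}
    - {"wx": 0.01, "wy": 0.005, "wz": 0, "dx": -0.3, "dy": 0.6, "dz": 0.8, "fingers": 255}
    - {"wx": 0, "wy": 0, "wz": 0, "dx": 0, "dy": 0, "dz": 1, "fingers": 255}
    - {"wx": 0, "wy": 0, "wz": 0, "dx": 0, "dy": 0, "dz": 1, "fingers": 255}
    - {"wx": 0, "wy": 0, "wz": 0, "dx": 0, "dy": 0, "dz": 1, "fingers": 255}
    - {"wx": 0, "wy": 0, "wz": 0, "dx": 0, "dy": 0, "dz": 1, "fingers": 255}

```text
t: 7.57
tool_pos: [0.4797, 0.2479, 0.2377]
orientation: [-1.418, -2.208, -0.416]
force: [-0.3, 0.0, -1.6]
opening: 0.0208
```

```bash
python3 - <<'E'
from h import *
nxt(33,-.03,.22)
im=robot.read_camera('side')[:,:,::-1];c=im[20:280,150:420]
cv2.imwrite('pics/side5.png',cv2.resize(np.clip(c.astype(float)*1.7,0,255).astype('uint8'),None,fx=2.2,fy=2.2,interpolation=cv2.INTER_CUBIC))
E
```

```text
-> th 33 hy -0.03 hz 0.22 tcp [0.4832 0.2422 0.354 ]
t 7.57 pos [0.4797 0.2479 0.2377] q [ 0.018  0.072  1.628  0.525  1.682 -0.416] F [-0.3  0.  -1.6] op 0.0208
shift cm [ 0.36 -0.56 11.63] turn [ 0.0011 -0.0029 -0.0026] deg 0.23
```

View pics/side5.png

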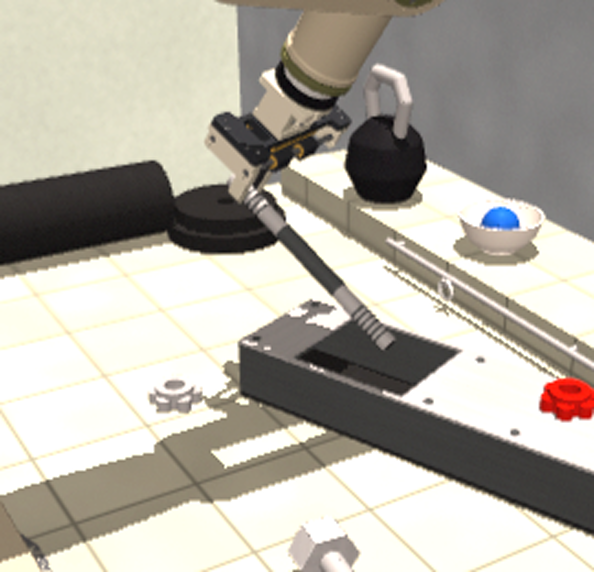

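Side view: the bar is free, with its lower end at zoom px (388,343) above the opening. Lifting about 12 cm more.

>>> send_rows:
  series:
    - {"wx": 0, "wy": 0, "wz": 0, "dx": 0, "dy": 0, "dz": 1.2, "fingers": 255}
    - {"wx": 0, "wy": 0, "wz": 0, "dx": 0, "dy": 0, "dz": 1.2, "fingers": 255}
    - {"wx": 0, "wy": 0, "wz": 0, "dx": 0, "dy": 0, "dz": 1.2, "fingers": 255}
    - {"wx": 0, "wy": 0, "wz": 0, "dx": 0, "dy": 0, "dz": 1.2, "fingers": 255}
    - {"wx": 0, "wy": 0, "wz": 0, "dx": 0, "dy": 0, "dz": 1.2, "fingers": 255}
    - {"wx": 0, "wy": 0, "wz": 0, "dx": 0, "dy": 0, "dz": 1.2, "fingers": 255}
    - {"wx": 0, "wy": 0, "wz": 0, "dx": 0, "dy": 0, "dz": 1.2, "fingers": 255}
    - {"wx": 0, "wy": 0, "wz": 0, "dx": 0, "dy": 0, "dz": 1.2, "fingers": 255}
    - {"wx": 0, "wy": 0, "wz": 0, "dx": 0, "dy": 0, "dz": 1, "fingers": 255}
    - {"wx": 0, "wy": 0, "wz": 0, "dx": 0, "dy": 0, "dz": 0.5, "fingers": 255}
    - {"wx": 0, "wy": 0, "wz": 0, "dx": 0, "dy": 0, "dz": 0, "fingers": 255}
    - {"wx": 0, "wy": 0, "wz": 0, "dx": 0, "dy": 0, "dz": 0, "fingers": 255}
    - {"wx": 0, "wy": 0, "wz": 0, "dx": 0, "dy": 0, "dz": 0, "fingers": 255}
    - {"wx": 0, "wy": 0, "wz": 0, "dx": 0, "dy": 0, "dz": 0, "fingers": 255}
    - {"wx": 0, "wy": 0, "wz": 0, "dx": 0, "dy": 0, "dz": 0, "fingers": 255}
    - {"wx": 0, "wy": 0, "wz": 0, "dx": 0, "dy": 0, "dz": 0, "fingers": 255}

```text
t: 8.95
tool_pos: [0.4808, 0.2471, 0.3639]
orientation: [-1.42, -2.211, -0.42]
force: [-0.2, 0.4, -2.2]
opening: 0.0209
```

```bash
python3 - <<'E'
from h import *
nxt(33,-.03,.22)
s=robot.read_state();print('dq',np.abs(s['dq']).max())
for n in('side','top'):
    im=robot.read_camera(n)[:,:,::-1]
    cv2.imwrite(f'pics/{n}6.png',np.clip(im.astype(float)*1.5,0,255).astype('uint8'))
E
```

```text
-> th 33 hy -0.03 hz 0.22 tcp [0.4832 0.2422 0.354 ]
t 8.95 pos [0.4808 0.2471 0.3639] q [ 0.017  0.027  1.444  0.549  1.875 -0.299] F [-0.2  0.4 -2.2] op 0.0209
shift cm [ 0.24 -0.48 -0.99] turn [ 0.0015  0.0015 -0.0016] deg 0.15
dq 0.012690689351171652
```

View pics/side6.png

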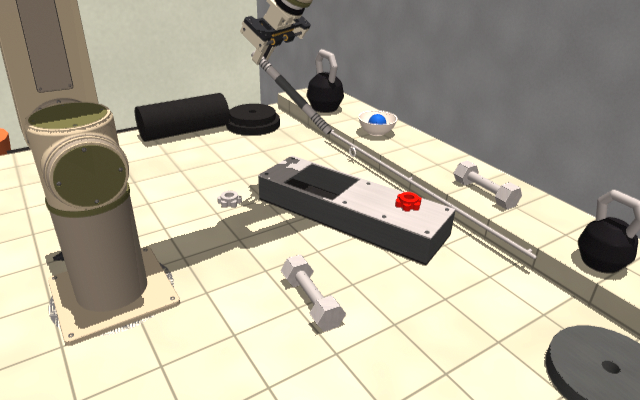

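View pics/top6.png

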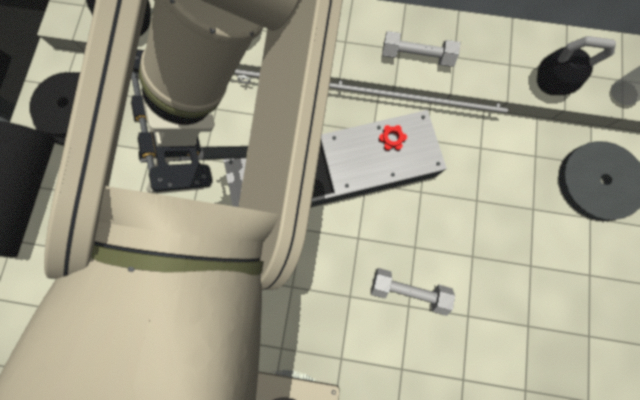

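Side view: the bar hangs free from (262,62) to (327,131). The dumbbell, red collar and steel collar are at their starting pixels. I'll check the lower end against the predicted position, then hand in.

```bash
python3 - <<'E'
from h import *
s=robot.read_state();Rt=R.from_rotvec(s['orientation'])
G=s['tool_pos']-.0078*Rt.apply([0,0,1]);d=-Rt.apply([1,0,0]);d*=np.sign(d[1])
H=G-L*d;print('H',H.round(3),'pix',proj('side',H).round(1))
a=cv2.imread('pics/side0.png').astype(float)*1.5;b=cv2.imread('pics/side6.png').astype(float)
for nm,(x0,x1,y0,y1) in dict(dumb=(280,345,252,332),red=(394,424,190,212),steel=(216,244,188,210)).items():
    print(nm,np.abs(np.clip(a,0,255)-b)[y0:y1,x0:x1].mean().round(2))
print('speed',np.abs(s['dq']).max().round(4),'t',s['t'],'op',s['opening'],'F',np.round(s['force'],1))
robot.close_job()
E
```

```text
H [0.573 0.046 0.23 ] pix [330.2 129.9]
dumb 4.31
red 3.66
steel 7.4
speed 0.0054 t 9.05 op 0.020710472209459093 F [-0.1 -0.7 -2. ]
the job is handed in; nothing more can be done
```

I took the bar by its showing end, tilted it up, drew it out diagonally through the opening, and handed in the job while holding it still in the air. The job was handed in at 9.05 s, well within the 45 s limit.

**Last checks before handing in:**
- **Grip:** the opening is 20.7 mm on the 22 mm bar, with the grip set to 55 N. The vertical force on the tool reads about -2 N, which matches the bar's weight.
- **Clearance:** the bar's lower end works out at z ≈ 0.23 m, about 0.15 m above the cover. It should appear at side-camera pixel (330,130), and I saw it at about (327,131).
- **Stillness:** the fastest joint speed was 0.005 rad/s.
- **Bystanders:** in the side view, the dumbbell and both collars are where they started, with only small brightness differences. The steel collar's patch differed most, and I put that down to image noise or the arm's shadow. In the last top view the arm partly hid the scene, so the steel collar was checked from the side view only.

**Disagreements:** on the way down the tool drifted about 7 mm sideways. I corrected this before gripping. No force reading I saw went above about 3 N.

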